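Open the keepsake box and point out the brass bell

TASK

The sliding door of the clear keepsake box stands half open: push it fully open with the fingertips against its upright pull strip, without pinching the strip. Then show a guest which keepsake you mean: point straight down at the small brass bell in the box, fingertips two or three centimetres above its top, and hold still there for two seconds. Leave the bell, the toy car, the bottles and the glasses untouched.

Things in the scene. Friction and masses are not known exactly. Their poses are not given: they have to be found in the camera images.
- keepsake_box: Fixed clear acrylic box on a 260 x 260 mm wooden plinth, walls 5 mm thick, 61 mm high. Origin: centre of its underside. Its x axis points the way the door opens (away from the robot, turned up to 0.4 rad), z up. Inner floor 12 mm above the origin. Its front half (x below 0) is covered only by the sliding door; the rear half has a fixed clear roof, over which the door slides.
- door (a joint): Clear acrylic sliding door with white edge strips, 122 x 236 x 5 mm, lying flat on top of the box (upper face 67 mm above the box origin). Value in m: 0 = shut, 0.12 = fully open against its stop; it slides along the box's x axis. It starts about half open, takes about 1.5 N to push and stays where it is left.
- push_point (a point): Centre of the front, robot-facing face (black; back half orange) of the upright pull strip on the door's front edge. Strip: 60 mm long across the box, 12 mm thick, from 67 to 93 mm above the box origin, this point at 80 mm. Axes as the box's; push along +x. In front of the strip the box is open. Fingers pressing on its front and back at once count as pinching.
- bell: Small brass bell, 34 mm wide, 40 mm high, loose, standing upright on the inner floor of the box in its front half, left or right of the middle. Origin: centre of its underside.
- bell_top (a point): Top of the bell's knob, 40 mm above its origin (52 mm above the box origin): the thing to point at.
- toy_car: Blue toy car, 56 x 32 x 26 mm, loose, in the front half of the box on the other side from the bell. Origin: centre of its underside.
- tray: Fixed light wooden tray, 220 x 280 mm (x, y), 30 mm high, beside the box on one side or the other. Origin: centre of its underside; its floor is 8 mm above it.
- bottle_a: Green glass bottle with a white twist cap and a paper label, 66 mm across, 190 mm high, loose on the tray. Origin: centre of its underside.
- bottle_b: Green glass bottle with a brass twist cap and no label, 66 mm across, 190 mm high, loose on the tray. Origin: centre of its underside.
- glasses: Stack of four nested clear shot glasses, 48 mm across, 104 mm high, loose on the tray (one piece). Origin: centre of its underside.
Things that resemble listed ones, but are neither listed nor needed, are in the scene too. There is more than one size of the glasses; the job needs the smaller. Leave any red look-alike of the bell alone.

How it is judged:
By the outcome, as a careful person would: the job done as asked, in the order asked, and still so for the second after the job is handed in, with the robot touching nothing.
It also fails if it takes over 51 s, if anything falls off the work surface, if the arm or the gripper's body presses on something with over 40 N, if the wrist force passes 120 N, or if a joint passes its speed limit or range.

ROBOT

A 6-joint arm with a two-finger parallel gripper is mounted at the origin on the work surface. World frame = base frame: x ahead of the robot, y to its left, z up, the work surface at z = 0. Lengths are in mm, angles in rad, forces in N, time in s.
With the tool pointing down it reaches from about 350 to 775 mm from the base axis. Payload 7.3 kg.
Tool frame: the origin (TCP) lies on the front face of the gripper's body, between the roots of the fingers; the fingertips stand 66 mm ahead of it and the grasp point (between the pads) lies 47 mm ahead of it (bot.tip_extent is the distance from the TCP to the fingertips, in mm); z points along the fingers, y is the line along which they close (so a half turn about z gives the same grasp; the last joint's range is limited). The gripper opens to 92 mm and grips with 3 to 60 N. Pads are 19 mm wide; open, the fingers measure 130 mm over their backs; the gripper's body (75 mm by 190 mm) begins 47 mm behind the grasp point.
Start: joints at [1.196, 0.342, 1.524, -0, 1.275, -0.146], TCP at [119.056, 511.336, 292.241] pointing down, gripper open.
Joint ranges: [-2.53, 2.53], [-0.77, 2.02], [0.04, 2.7], [-1, 4.14], [0.28, 2.66], [-3.11, 3.11]. Speed limits (rad/s): [2.57, 2.57, 3.14, 3.14, 3.14, 3.14].

INTERFACE

Orientations are given as [roll, pitch, yaw] about the fixed x, y, z axes, in that order (R = Rz(yaw) Ry(pitch) Rx(roll)).
In Python, from plant import readout, viewer, order, bot gives the robot as it stands.
- The arm moves only by the shell command python3 -m creep 'ROWS'. ROWS is text: rows parted by semicolons, each of 7 numbers parted by spaces: the shift along the world's x, y, z in m, then the turn, a rotation vector about the world's x, y, z in rad, then the opening in per cent of the stroke, from 0 (shut) to 100 (fully open). A call has 1 to 8 rows; each row shifts and turns the commanded pose from where the row before left it; what a row does not reach is not made up. A row lasts 1/12 s, in which the tool goes at most 41.7 mm and 7.16 degrees, less where a joint would pass 70% of its speed; a pose out of reach is approached as far as the arm can. A call is refused whole if a number of a shift passes 0.0417 or a number of a turn 0.125, either way. A call with a gripper value outside its range is refused whole. The fingers move at their own pace and stop on an object; the grip force is fixed at half the most. Time passes only in rows, so rows that do not move let the fingers close. It gives the time, the measured TCP pose, the force, the opening and the grip force at its end, in the units of the state.
- readout.get_obs(): the state, without advancing time (a new reading comes with each control period).
- viewer.capture(name): name is "side" or "top"; returns the picture (400x640x3 uint8, red, green, blue); there is no depth.
- viewer.camera_info(name): a dict with "fx", "fy", "cx", "cy" (pixels), "origin" and "rotation" of the camera in the world. Camera axes: x right, y up, looking along -z (the intrinsics and any distortion apply to the point x, -y, -z); pixel columns grow to the right and rows downward; lengths in mm; the calibration is good to about 2 mm. A picture is of the moment at which its call begins. camera_info takes no time and is no camera call.
- order.close_job(): hands the job in; it is judged then, once.
The state is a dict: "time": time; "joint_positions": joint angles; "dq": joint speeds; "tau": joint torques, N m; "tool_pos": TCP position; "tcp_rot": TCP orientation; "contact_force": force on the tool from outside, world axes, zero at the start; "moment": the same for the moment, N m; "grip_width": finger opening in mm; "finger_force": force on a finger pad.
Only numpy, scipy, OpenCV 4.12 (cv2) and the standard library are available. Lean on these libraries where they do the work, as an engineer would, in place of code of your own. Each camera call takes 0.05 s, during which the arm holds its last target. There are 200 camera calls.

## Working session

There is one attempt and no reset: what is moved stays moved. The work goes in short steps, Python scripts to look and compute and a shell command to move; the robot and the scene stay as the last step left them, time stands still between calls to the robot, and variables do not carry over. Pictures are saved under pics/ and viewed, at most 10 in all, crops included, and the job is handed in when it is done.

```bash
mkdir -p pics
python3 - <<'E'
from plant import readout, viewer, bot
import cv2
for n in("side","top"):
    cv2.imwrite(f"pics/{n}0.png",viewer.capture(n)[:,:,::-1]); print(n,viewer.camera_info(n))
print(readout.get_obs())
E
```

```text
side {'fx': 432.80704539669756, 'fy': 432.80704539669756, 'cx': 312.7560796558053, 'cy': 191.35914732508402, 'origin': array([203.78417909, 613.51078524, 566.81454921]), 'rotation': array([ 0.91882957,  0.01269588, -2.65198949])}
top {'fx': 516.7910685065416, 'fy': 516.7910685065416, 'cx': 314.30389546900057, 'cy': 199.64035982037868, 'origin': array([ 378.76424816,   37.47116214, 1364.11171075]), 'rotation': array([ 0.10760542, -0.01723608, -1.59012098])}
{'time': 0.1, 'joint_positions': array([ 1.19601776e+00,  3.42615260e-01,  1.52490331e+00,  4.40117191e-06,
        1.27541557e+00, -1.45997232e-01]), 'dq': array([-0.00115083, -0.00147833, -0.00212557,  0.00136836, -0.00254121,
       -0.00087602]), 'tau': array([ 1.51464199e-03, -4.31998372e+01, -2.44691652e+01,  7.19531067e-02,
        5.24609245e-02, -7.46769319e-05]), 'tool_pos': array([118.94005997, 511.06930088, 291.6403681 ]), 'tcp_rot': array([-3.14026605e+00, -1.99322380e-04,  2.91280990e+00]), 'contact_force': array([-0.26553897, -0.57528235, -0.56754074]), 'moment': array([-0.00570675, -0.01394903, -0.04474713]), 'finger_force': 0.0, 'grip_width': 91.8089552813972}
```

View pics/side0.png

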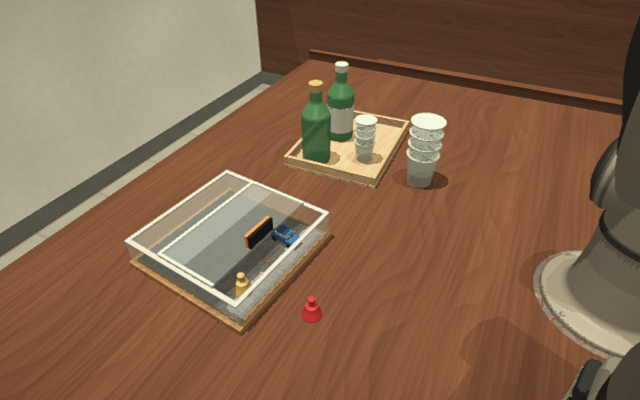

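View pics/top0.png

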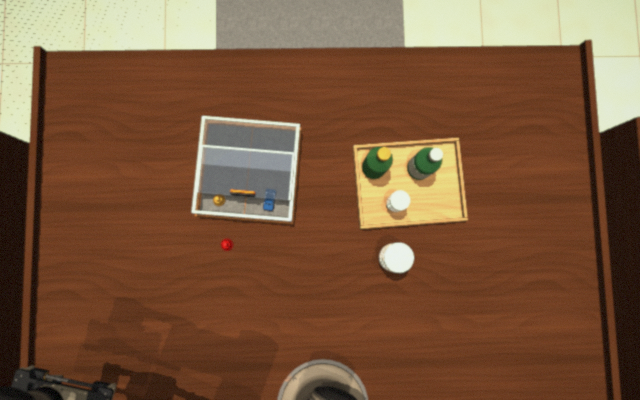

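Top view, bell candidates: the brass bell at (218,200) inside the box and a red look-alike at (226,244) outside it. I choose the brass one. The strip is at (242,192) and the car at (269,200). The side view shows the brass bell at (241,284) and the red one at (312,308). The bottles and both glass stacks are on the right, well away from the box.

```bash
cat > h.py <<'E'
import numpy as np, cv2
from scipy.spatial.transform import Rotation as R
from plant import readout, viewer, bot
def ray(n,u,v):
    c=viewer.camera_info(n); d=np.array([(u-c['cx'])/c['fx'],-(v-c['cy'])/c['fy'],-1.])
    return np.array(c['origin']),R.from_euler('xyz',c['rotation']).apply(d)
def onz(n,u,v,z):
    o,d=ray(n,u,v); return o+d*(z-o[2])/d[2]
def proj(n,p):
    c=viewer.camera_info(n); q=R.from_euler('xyz',c['rotation']).inv().apply(np.array(p)-c['origin'])
    return np.array([c['cx']+c['fx']*q[0]/-q[2],c['cy']+c['fy']*q[1]/q[2]])
def two(a,b):
    (o1,d1),(o2,d2)=ray('top',*a),ray('side',*b)
    t=np.linalg.lstsq(np.c_[d1,-d2],o2-o1,rcond=None)[0]; return (o1+d1*t[0]+o2+d2*t[1])/2, np.linalg.norm(o1+d1*t[0]-o2-d2*t[1])
def blob(im,lo,hi,roi):
    x0,y0,x1,y1=roi; m=cv2.inRange(cv2.cvtColor(im[y0:y1,x0:x1],cv2.COLOR_RGB2HSV),lo,hi)
    ys,xs=np.nonzero(m); return np.array([xs.mean()+x0,ys.mean()+y0]),len(xs),np.c_[xs+x0,ys+y0]
E
python3 - <<'E'
from h import *
t=viewer.capture('top'); s=viewer.capture('side')
a=cv2.resize(t[110:230,185:310][:,:,::-1],None,fx=4,fy=4,interpolation=2)
b=cv2.resize(s[200:330,120:340][:,:,::-1],None,fx=3,fy=3,interpolation=2)
cv2.imwrite('pics/ca.png',a); cv2.imwrite('pics/cb.png',b)
w=cv2.inRange(cv2.cvtColor(t[110:230,185:310],cv2.COLOR_RGB2HSV),(0,0,170),(179,60,255))
ys,xs=np.nonzero(w); r=cv2.minAreaRect(np.c_[xs+185,ys+110].astype(np.float32)); 
P=np.array([onz('top',u,v,64) for u,v in cv2.boxPoints(r)]);print(P.round(1),P.mean(0))
for nm,im,ro,rs in(('orange',t,(228,180,258,200),0),('bell',t,(208,190,230,210),0),):
    c,n,p=blob(im,(8,120,90),(30,255,255),ro);print(nm,c,n,cv2.minAreaRect(p.astype(np.float32)),onz('top',*c,40 if nm=='bell' else 93+0))
E
```

```text
[[491.  322.7  64. ]
 [742.3 303.4  64. ]
 [716.6  46.5  64. ]
 [465.4  71.   64. ]] [603.81947841 185.88585668  64.        ]
orange [241.65060241 191.3253012 ] 83 ((242.01036071777344, 191.37588500976562), (24.166234970092773, 3.40486478805542), 4.763641834259033) [539.45714846 192.15086355  93.        ]
bell [218.5        199.74074074] 108 ((218.5, 200.0), (10.0, 11.0), 90.0) [525.39111774 258.02603445  40.        ]
```

View pics/ca.png

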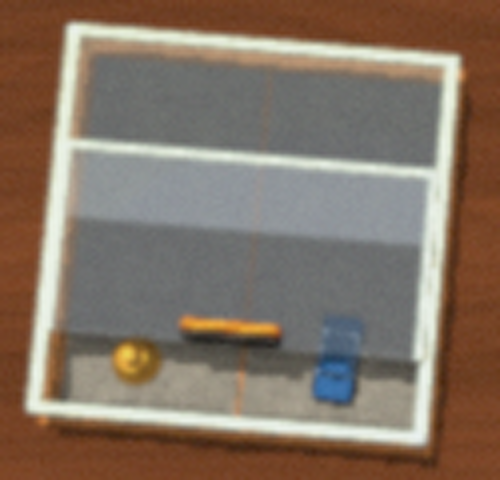

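View pics/cb.png

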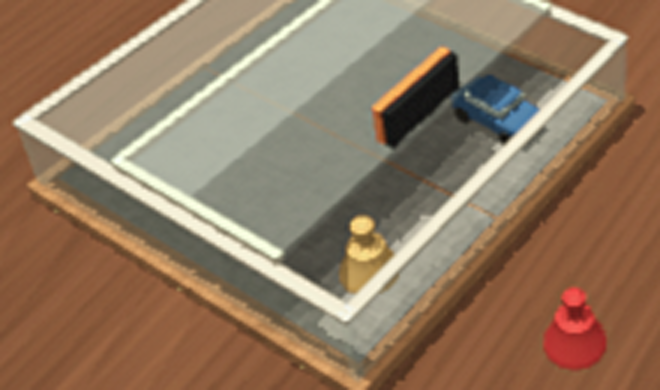

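The crops confirm the brass bell: knob at about (219,198) in the top view and (241,274) in the side view. The strip's black face points at the robot. Box centre is about (604,186) and its yaw about -0.097. The strip's front face sits near box x = -74. I'll move over with the fingers closed, lined up with the box.

```bash
python3 - <<'E'
from h import *
print(two((219.2,198),(240.7,274)), onz('top',219.2,198,52), onz('side',240.7,273,52), R.from_euler('xyz',[0,0,0]).as_matrix()[0,0])
E
python3 -m creep '0.025 -0.021 0 0 0 0.0165 0;0.025 -0.021 0 0 0 0.0165 0;0.025 -0.021 0 0 0 0.0165 0;0.025 -0.021 0 0 0 0.0165 0;0.025 -0.021 0 0 0 0.0165 0;0.025 -0.021 0 0 0 0.0165 0;0.025 -0.021 0 0 0 0.0165 0;0.025 -0.021 0 0 0 0.0165 0'
python3 -m creep '0.025 -0.021 0 0 0 0 0;0.025 -0.021 0 0 0 0 0;0.025 -0.021 -0.01 0 0 0 0;0.025 -0.021 -0.02 0 0 0 0;0.025 -0.021 -0.02 0 0 0 0;0.025 -0.021 -0.02 0 0 0 0;0.025 -0.021 -0.02 0 0 0 0;0 0 0 0 0 0 0'
```

```text
(array([530.49910744, 256.23046146,  44.30861473]), np.float64(2.622856635562557)) [528.49107155 254.25246181  52.        ] [528.14539172 260.28188092  52.        ] 1.0
time: 0.87
tool_pos: [320.0, 342.1, 292.2]
tcp_rot: [3.142, -0.0, 3.046]
contact_force: [1.5, -0.1, 0.1]
grip_width: 43.4
finger_force: 0.0
time: 1.53
tool_pos: [496.2, 192.5, 198.3]
tcp_rot: [-3.139, -0.004, 3.041]
contact_force: [-1.7, 0.1, 0.2]
grip_width: 0.2
finger_force: 0.0
```

```bash
python3 -m creep '-0.002 0.001 -0.02 0 0 0 0;0 0.001 -0.02 0 0 0 0;0 0 -0.015 0 0 0 0;0 0 -0.004 0 0 0 0;0 0 0 0 0 0 0;0 0 0 0 0 0 0'
python3 - <<'E'
from h import *
t=viewer.capture('top'); s=viewer.capture('side')
cv2.imwrite('pics/c1.png',cv2.resize(s[150:330,120:360][:,:,::-1],None,fx=3,fy=3,interpolation=2))
print(readout.get_obs()['tool_pos'])
E
```

```text
time: 2.03
tool_pos: [492.2, 198.7, 143.9]
tcp_rot: [3.141, 0.001, 3.045]
contact_force: [0.3, -0.2, 0.1]
grip_width: 0.6
finger_force: 0.0
[492.54969952 198.66185466 144.43983435]
```

View pics/c1.png

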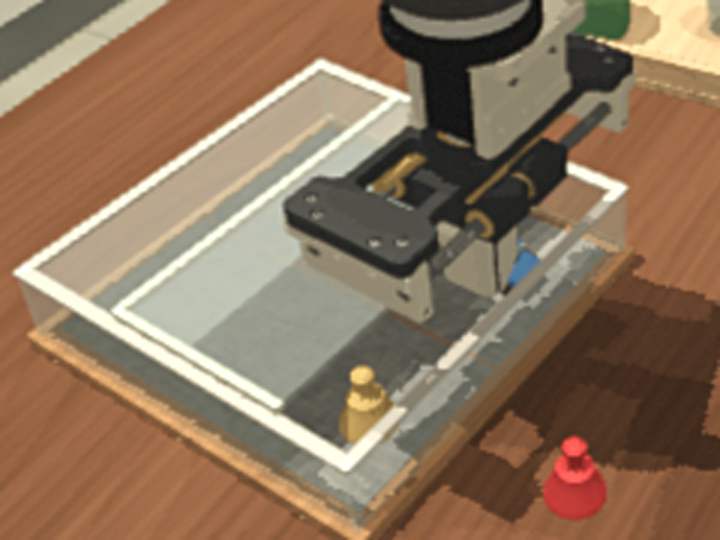

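The fingertips are over the open front of the box, in front of the strip. The bell knob at (240,275) full-frame is clear of them. Pushing along the box x axis.

```bash
python3 -m creep '0.01 -0.001 -0.003 0 0 0 0;0.01 -0.001 0 0 0 0 0;0.005 -0.0005 0 0 0 0 0;0.005 -0.0005 0 0 0 0 0;0.005 -0.0005 0 0 0 0 0;0.005 -0.0005 0 0 0 0 0;0.005 -0.0005 0 0 0 0 0'
python3 -m creep '0.005 -0.0005 0 0 0 0 0;0.005 -0.0005 0 0 0 0 0;0.005 -0.0005 0 0 0 0 0;0.005 -0.0005 0 0 0 0 0;0.005 -0.0005 0 0 0 0 0;0.005 -0.0005 0 0 0 0 0'
```

```text
time: 2.72
tool_pos: [537.2, 193.8, 140.2]
tcp_rot: [-3.142, -0.001, 3.045]
contact_force: [-1.3, 0.5, 1.8]
grip_width: 0.5
finger_force: 0.7
time: 3.22
tool_pos: [567.5, 190.8, 140.2]
tcp_rot: [3.142, -0.0, 3.045]
contact_force: [-1.5, -0.8, 1.3]
grip_width: 0.0
finger_force: 0.7
```

```bash
python3 -m creep '0.004 -0.0004 0 0 0 0 0;0.004 -0.0004 0 0 0 0 0;0.003 -0.0003 0 0 0 0 0'
python3 -m creep '0.003 -0.0003 0 0 0 0 0;0.003 -0.0003 0 0 0 0 0'
python3 -m creep '0.003 -0.0003 0 0 0 0 0;0.002 -0.0002 0 0 0 0 0'
```

```text
time: 3.47
tool_pos: [578.5, 189.7, 140.2]
tcp_rot: [3.141, 0.0, 3.045]
contact_force: [-1.5, -0.0, 1.4]
grip_width: 0.2
finger_force: 0.7
time: 3.63
tool_pos: [584.3, 189.1, 140.2]
tcp_rot: [3.142, -0.0, 3.045]
contact_force: [-2.0, -0.1, 0.4]
grip_width: 0.7
finger_force: 0.7
time: 3.8
tool_pos: [589.4, 188.6, 140.2]
tcp_rot: [3.142, 0.0, 3.045]
contact_force: [-1.0, -0.4, -0.3]
grip_width: 0.7
finger_force: 0.6
```

```bash
python3 -m creep '0.002 -0.0002 0 0 0 0 0;0.002 -0.0002 0 0 0 0 0'
python3 -m creep '0.002 -0.0002 0 0 0 0 0'
python3 -m creep '0.002 -0.0002 0 0 0 0 0'
python3 -m creep '0.001 -0.0001 0 0 0 0 0'
```

```text
time: 3.97
tool_pos: [593.2, 188.2, 140.2]
tcp_rot: [3.142, -0.0, 3.045]
contact_force: [-1.6, -1.0, 0.8]
grip_width: 0.4
finger_force: 0.6
time: 4.05
tool_pos: [595.2, 188.0, 140.2]
tcp_rot: [3.142, -0.0, 3.045]
contact_force: [-1.0, 0.2, -0.1]
grip_width: 0.3
finger_force: 0.6
time: 4.13
tool_pos: [596.6, 187.9, 140.1]
tcp_rot: [-3.141, -0.002, 3.045]
contact_force: [-10.2, 1.0, 6.6]
grip_width: 0.1
finger_force: 5.2
time: 4.22
tool_pos: [596.7, 187.9, 140.1]
tcp_rot: [-3.141, -0.004, 3.045]
contact_force: [-10.0, -0.2, 7.0]
grip_width: 0.7
finger_force: 5.2
```

Force jumped to 10 N at x = 596.6, so the door is at its stop. Backing off, rising and looking again.

```bash
python3 -m creep '-0.004 0.0004 0 0 0 0 0;-0.01 0.001 0 0 0 0 0;-0.02 0.002 0.01 0 0 0 0;-0.02 0.002 0.03 0 0 0 0;-0.03 -0.02 0.02 0 0 0 0;-0.03 -0.02 0.01 0 0 0 0;-0.035 -0.02 0 0 0 0 0;-0.03 -0.01 0 0 0 0 0'
python3 -m creep '-0.03 -0.01 0 0 0 0 0;-0.03 -0.01 0 0 0 0 0;0 0 0 0 0 0 0'
python3 - <<'E'
from h import *
t=viewer.capture('top'); s=viewer.capture('side')
a=cv2.resize(t[110:230,185:310][:,:,::-1],None,fx=3,fy=3,interpolation=2)
b=cv2.resize(s[200:320,120:340][:,:,::-1],None,fx=3,fy=3,interpolation=2)[:, :420]
cv2.imwrite('pics/c2.png',np.hstack([a,b[:360]]))
c,n,p=blob(s,(8,110,90),(30,255,255),(228,265,252,295)); r=p[p[:,1]<p[:,1].min()+7]; print(c,n,p.min(0),p.max(0),r.mean(0),onz('side',*(r.mean(0)),49))
c,n,p=blob(t,(8,120,90),(30,255,255),(208,190,230,210)); print(c,n,p.min(0),p.max(0),onz('top',*c,25))
E
```

```text
time: 4.88
tool_pos: [417.6, 121.9, 211.0]
tcp_rot: [3.141, 0.003, 3.045]
contact_force: [0.5, 0.3, -0.2]
grip_width: 0.5
finger_force: 0.0
time: 5.13
tool_pos: [353.8, 102.2, 209.8]
tcp_rot: [-3.141, -0.004, 3.045]
contact_force: [0.0, 0.7, -1.1]
grip_width: 0.6
finger_force: 0.0
[240.76744186 284.38139535] 215 [234 273] [250 294] [240.91111111 276.42222222] [525.55724689 263.91239478  49.        ]
[218.53211009 199.64220183] 109 [213 194] [224 205] [527.30826603 260.44152689  25.        ]
```

View pics/c2.png

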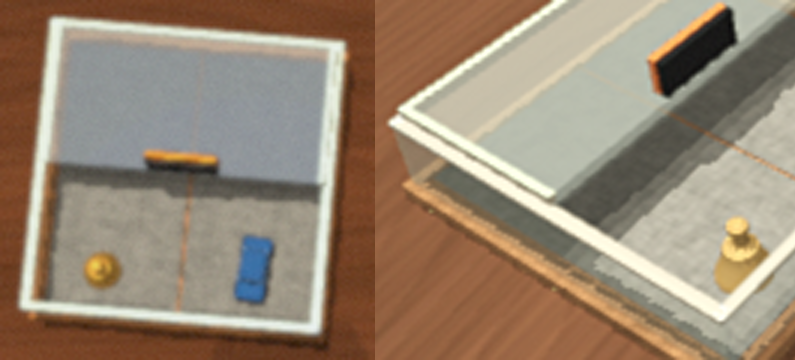

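The door is fully open: the strip is over the middle and the door edge is at the rear wall. The bell, at crop (101,268), stands undisturbed and the car is untouched. Bell is at about (527,259). Moving above it.

```bash
python3 -m creep '0.025 0.022 0 0 0 0 0;0.025 0.022 0 0 0 0 0;0.025 0.022 0 0 0 0 0;0.025 0.022 0 0 0 0 0;0.025 0.022 0 0 0 0 0;0.025 0.022 0 0 0 0 0;0.023 0.022 0 0 0 0 0;0 0 0 0 0 0 0'
python3 -m creep '0 0.002 -0.015 0 0 0 0;0 0 -0.015 0 0 0 0;0 0 -0.01 0 0 0 0;0 0 -0.005 0 0 0 0;0 0 0 0 0 0 0;0 0 0 0 0 0 0'
python3 - <<'E'
from h import *
s=viewer.capture('side')
p=readout.get_obs()['tool_pos']; print(p, proj('side',p-[0,0,66]), proj('side',[527,259,52]))
cv2.imwrite('pics/c3.png',cv2.resize(s[200:320,160:320][:,:,::-1],None,fx=4,fy=4,interpolation=2))
E
```

```text
time: 5.9
tool_pos: [536.6, 261.0, 209.4]
tcp_rot: [3.139, 0.004, 3.047]
contact_force: [-1.7, -1.2, -0.1]
grip_width: 0.3
finger_force: 0.0
time: 6.4
tool_pos: [532.4, 259.1, 165.5]
tcp_rot: [3.141, 0.0, 3.045]
contact_force: [-0.3, -0.6, 0.6]
grip_width: 0.5
finger_force: 0.0
[532.56840863 259.18033489 165.96186621] [235.13515955 249.95382511] [241.77122632 272.70689575]
```

View pics/c3.png

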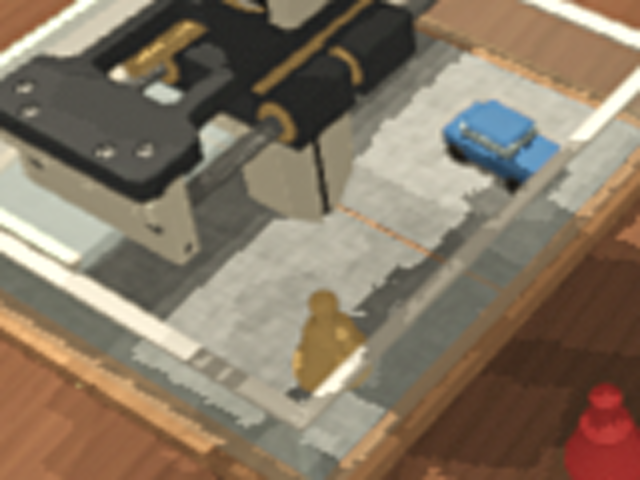

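The fingertips, at crop (300,201), fall where I projected them. The bell knob, at crop (322,292), is within 2 mm of my estimate. Nudging and lowering, then holding for two seconds and more.

```bash
python3 -m creep '-0.004 0 -0.01 0 0 0 0;0 0 -0.009 0 0 0 0;0 0 -0.004 0 0 0 0;0 0 0 0 0 0 0;0 0 0 0 0 0 0;0 0 0 0 0 0 0;0 0 0 0 0 0 0;0 0 0 0 0 0 0'
```

```text
time: 7.12
tool_pos: [528.3, 259.2, 142.6]
tcp_rot: [3.141, 0.001, 3.045]
contact_force: [0.7, -0.4, -0.1]
grip_width: -0.1
finger_force: 0.0
```

```bash
H='look only'; python3 -m creep '0 0 0 0 0 0 0;0 0 0 0 0 0 0;0 0 0 0 0 0 0;0 0 0 0 0 0 0;0 0 0 0 0 0 0;0 0 0 0 0 0 0;0 0 0 0 0 0 0;0 0 0 0 0 0 0' >/dev/null
python3 -m creep '0 0 0 0 0 0 0;0 0 0 0 0 0 0;0 0 0 0 0 0 0;0 0 0 0 0 0 0;0 0 0 0 0 0 0;0 0 0 0 0 0 0;0 0 0 0 0 0 0;0 0 0 0 0 0 0' >/dev/null
python3 -m creep '0 0 0 0 0 0 0;0 0 0 0 0 0 0;0 0 0 0 0 0 0;0 0 0 0 0 0 0;0 0 0 0 0 0 0;0 0 0 0 0 0 0;0 0 0 0 0 0 0;0 0 0 0 0 0 0' >/dev/null
python3 -m creep '0 0 0 0 0 0 0;0 0 0 0 0 0 0;0 0 0 0 0 0 0;0 0 0 0 0 0 0;0 0 0 0 0 0 0;0 0 0 0 0 0 0;0 0 0 0 0 0 0;0 0 0 0 0 0 0'
python3 - <<'E'
from h import *
s=viewer.capture('side')
cv2.imwrite('pics/c4.png',cv2.resize(s[200:320,160:320][:,:,::-1],None,fx=4,fy=4,interpolation=2))
p=readout.get_obs()['tool_pos']; print(p,proj('side',p-[0,0,66]))
E
```

```text
time: 9.78
tool_pos: [528.0, 259.1, 142.2]
tcp_rot: [3.142, -0.0, 3.045]
contact_force: [0.1, 0.1, 0.6]
grip_width: 0.4
finger_force: 0.0
[528.0559679  259.12016433 142.24516892] [239.40345451 261.83273376]
```

View pics/c4.png

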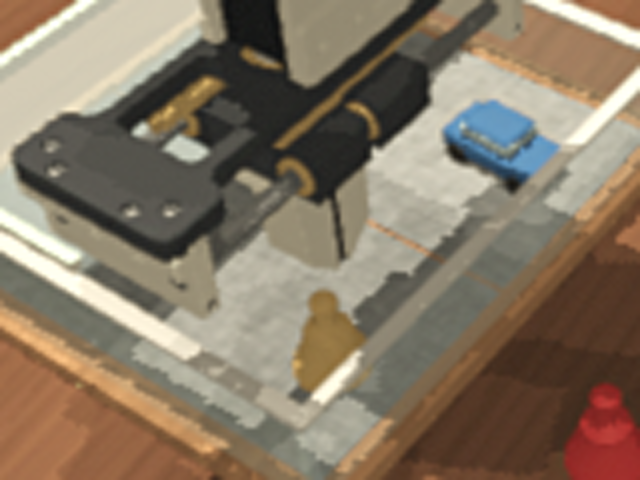

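The closed fingertips, at crop (318,250), hover about 25 mm above the bell knob at crop (322,292). They have been still for over two seconds and nothing is touched.

```bash
python3 -c "
from plant import order; print(order.close_job())"
```

```text
the job is handed in; nothing more can be done
None
```

The door was pushed open to its stop without pinching the strip, the fingertips then held still for over two seconds about 25 mm above the brass bell, and the job was handed in at about 10 s with no contact with the bell, car, bottles or glasses.

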